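# Prove the carver's stop knob

### The arm

A 6-joint arm with a two-finger parallel gripper is mounted at the origin on the work surface. World frame = base frame: x ahead of the robot, y to its left, z up, the work surface at z = 0. Lengths are in mm, angles in rad, forces in N, time in s.
With the tool pointing down it reaches from about 300 to 875 mm from the base axis. Payload 4.2 kg.
Tool frame: the origin (TCP) lies at the very end of the fingers, on their centre line; the grasp point (between the pads) lies 19 mm behind it; z points along the fingers, y is the direction in which the jaws open and shut (so a half turn about z gives the same grasp; the last joint's range is limited). The gripper opens to 85 mm and grips with 20 to 120 N. Pads are 22 mm wide; open, the fingers measure 114 mm over their backs; the gripper's body (76 mm by 85 mm) begins 54 mm behind the grasp point. The pads swing forward as they close: fully open they stand 13 mm farther back than shut.
Start: joints at [-1.217, 0.32, 1.565, -0, 1.257, -0.02], TCP at [209.968, -535.308, 231.338] pointing down, gripper open.
Joint ranges: [-3.11, 3.11], [-0.84, 2.01], [0.21, 2.61], [-1.34, 4.49], [0.05, 2.63], [-2.56, 2.56]. Speed limits (rad/s): [2.57, 2.57, 3.14, 3.14, 3.14, 3.14].

### API

Orientations are given as a unit quaternion [x, y, z, w].
In Python, from station import r, viewer, ticket gives the robot as it stands.
- The arm moves only by the tool move_arm, never from a script. Its argument "steps" is one flat list of numbers, 5 for each row, row after row: the shift along the world's x, y, z in mm, then the turn about the world's z in degrees, then the closure, from 0 (fully open) to 1 (shut). A call has 1 to 5 rows; each row shifts and turns the pose as measured when the row begins; what a row does not reach is not made up. A row lasts 1/8 s, in which the tool goes at most 62.5 mm and 10.7 degrees, less where a joint would pass 70% of its speed; a pose out of reach is approached as far as the arm can. A call with a gripper value outside its range is refused whole. The fingers move at their own pace and stop on an object; the grip force is fixed at half the most. Time passes only in rows, so rows that do not move let the fingers close. It gives the time, the measured TCP pose, the force and the opening at its end, in the units of the state.
- r.sense(): the state, without advancing time (a new reading comes with each control period).
- viewer.capture(name): name is "scene" or "top"; returns the picture (400x640x3 uint8, red, green, blue); there is no depth.
- viewer.camera_model(name): a dict with "mtx" (3x3 intrinsics, pixels), "R" (3x3) and "t" (3): a world point X has camera coordinates R X + t. Camera axes: x right, y down, z forward; pixel columns grow to the right and rows downward; lengths in mm; the calibration is good to about 2 mm. A picture is of the moment at which its call begins. camera_model takes no time and is no camera call.
- ticket.close_job(): hands the job in, once; it reports no verdict.
The state is a dict: "clock": time; "joint_positions": joint angles; "qd": joint speeds; "joint_efforts": joint torques, N m; "tcp_pos": TCP position; "eef_rot": TCP orientation; "force": force on the tool from outside, world axes, zero at the start; "ft_torque": the same for the moment, N m; "grip_width": finger opening in mm.
Only numpy, scipy, OpenCV 4.12 (cv2) and the standard library are available. Lean on these libraries where they do the work, as an engineer would, in place of code of your own. Each camera call takes 0.05 s, during which the arm holds its last target.

### The job

Before carving starts, prove the pull-to-run, push-to-stop knob of the rotary carver's power unit: it is the wide, round mushroom knob on the broad cream box with vent slots. Pull it straight up until it snaps out to its run position, leave it there for a moment, then push it fully home again and let go. Leave the T-bar knob and the slim knob on the other two boxes as they are.

Things in the scene. Friction and masses are not known exactly. Their poses are not given: they have to be found in the camera images.
- stop_knob (a joint): travel of the wide mushroom knob, in m: 0 = fully home (stop, as it is at the start), 0.030 = fully out (run), straight up. It snaps over centre at 0.015 and then holds itself at whichever end it went to; moving it either way takes about 7 N at first.
- stop_knob_grip (a point): centre of the mushroom head, moving with it: black, round, 42 mm wide, upright sides 18 mm high (top 9 mm above this point), on a thinner neck and upright stem. Home, it is 107 mm above the bench, 37 mm above the box top; a collar 42 mm wide rises 6 mm from the box. The box (carver's power unit) is fixed: cream, 150 x 125 x 70 mm, knob in the middle, four vent slots, nothing else raised on top.
- air_knob_grip (a point): centre of the T-bar knob on the grey compressed-air block (block 90 x 115 x 70 mm with brass fittings at its ends): black bar 16 x 62 mm, 18 mm high, on a stem, 37 to 57 mm above its box top. To be left alone; it pulls up and stays where it is put.
- dust_knob_grip (a point): centre of the slim round knob on the smaller cream dust-extractor switch box (120 x 100 x 70 mm): black, 20 mm in diameter, 22 mm high, on a stem, 37 to 57 mm above its box top. To be left alone; it pulls up and stays where it is put.
Not all that is in view belongs to the job. What is shaped like the part that bears stop_knob but blue is not meant.

How it is judged:
By the outcome, as a careful person would: the job done as asked, in the order asked, and still so for the second after the job is handed in, with the robot touching nothing.
It also fails if it takes over 32 s, if anything falls off the work surface, if the arm or the gripper's body presses on something with over 40 N, if the wrist force passes 120 N, or if a joint passes its speed limit or range.

## Working session

There is one attempt and no reset: what is moved stays moved. The work goes in short steps, Python scripts to look and compute and a tool call to move; the robot and the scene stay as the last step left them, time stands still between calls to the robot, and variables do not carry over. Pictures are saved under pics/ and viewed, and the job is handed in when it is done.

Besides the shell and the picture viewer there is one more tool, called after "Emit:" as a command line: name --argument value ..., lists and objects as JSON in quotes. move_arm: Moves the arm, as the interface text tells. Its arguments: {"type":"object","properties":{"steps":{"type":"array","items":{"type":"number"}}},"required":["steps"]}

```bash
mkdir -p pics; python3 - <<'E'
from station import r, viewer, ticket
import cv2
for n in("scene","top"):
    im=viewer.capture(n); cv2.imwrite(f"pics/{n}0.png",im[:,:,::-1])
    m=viewer.camera_model(n); print(n,m)
s=r.sense(); print(s)
E
```

```text
scene {'mtx': array([[445.78034413,   0.        , 326.58098457],
       [  0.        , 445.78034413, 202.89125658],
       [  0.        ,   0.        ,   1.        ]]), 'R': array([[-0.05493276,  0.99845966, -0.00779094],
       [ 0.83826855,  0.04187738, -0.54364705],
       [-0.54248338, -0.03639494, -0.83927778]]), 't': array([  96.25424423, -348.01376563, 1634.02966699])}
top {'mtx': array([[373.63302939,   0.        , 314.58271597],
       [  0.        , 373.63302939, 196.48788213],
       [  0.        ,   0.        ,   1.        ]]), 'R': array([[-0.02804038, -0.99959624, -0.00459302],
       [-0.99750456,  0.02827895, -0.06469128],
       [ 0.06479505,  0.00276759, -0.99789476]]), 't': array([ -32.86931033,  465.35813716, 1020.71543784])}
{'clock': 0.1, 'joint_positions': array([-1.21701966e+00,  3.20225181e-01,  1.56554320e+00, -3.70629760e-05,
        1.25739583e+00, -2.00140227e-02]), 'qd': array([-0.00064488, -0.00374683, -0.0016224 ,  0.00098289,  0.00041646,
        0.00039038]), 'joint_efforts': array([-8.13653114e-04, -4.16411054e+01, -2.34703964e+01, -1.71176396e-05,
        4.89471757e-03,  2.15369141e-05]), 'tcp_pos': array([ 209.79695946, -534.90945699,  230.5733056 ]), 'eef_rot': array([ 9.82584475e-01,  1.85814777e-01, -1.47903593e-04, -7.71935512e-04]), 'force': array([-0.01175375, -0.28130235, -0.15396419]), 'ft_torque': array([-0.01286499, -0.02028062,  0.04715496]), 'grip_width': 85.4455786242552}
```

View pics/scene0.png

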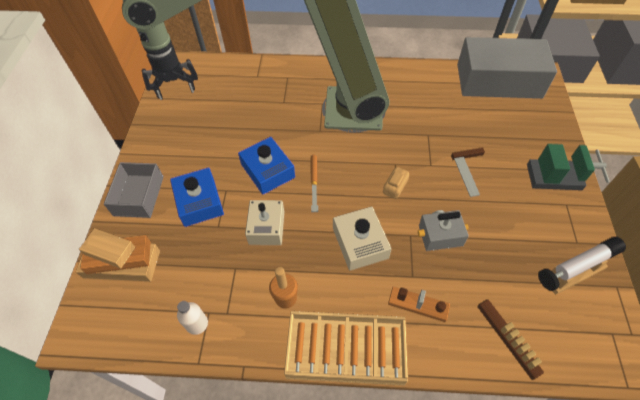

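View pics/top0.png

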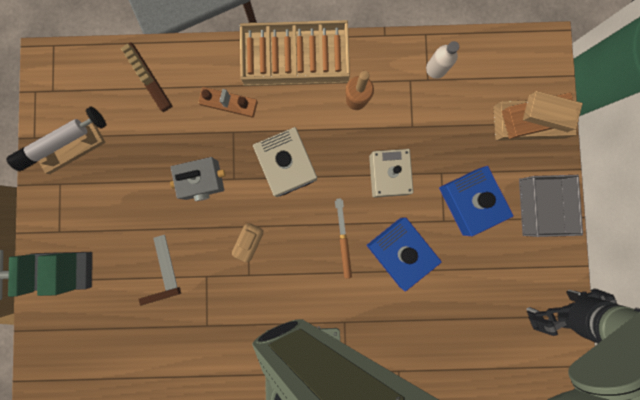

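The target, the cream box with vent slots, is at about (283,159) in the top view and (362,228) in the scene view. The slim-knob cream box is to its right in the top view and the grey T-bar block to its left. I'll enlarge the target in both.

```bash
python3 - <<'E'
import cv2,numpy as np
a=cv2.imread("pics/top0.png")[120:205,240:330]; b=cv2.imread("pics/scene0.png")[195:280,320:410]
c=[cv2.resize(x[:, :90],None,fx=4.4,fy=4.4*1,interpolation=cv2.INTER_CUBIC) for x in(a,b)]
cv2.imwrite("pics/crop0.png",np.hstack(c)); print(c[0].shape)
E
```

```text
(374, 396, 3)
```

View pics/crop0.png

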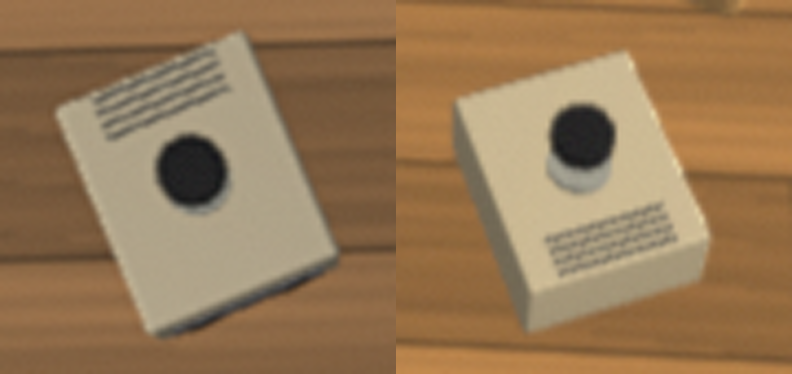

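The head's centre reads (283.6,158.9) in the top view and (362.3,225.9) in the scene view. The box-top corners show clearly in the top view.

```bash
cat > h.py <<'E'
from station import r, viewer, ticket
import numpy as np, cv2
def onz(n,uv,z):
    m=viewer.camera_model(n);R=m["R"];C=-R.T@m["t"]
    d=R.T@np.linalg.inv(m["mtx"])@[uv[0],uv[1],1]
    return C+d*(z-C[2])/d[2]
def proj(n,X):
    m=viewer.camera_model(n);p=m["mtx"]@(m["R"]@np.array(X)+m["t"]);return p[:2]/p[2]
def tri(p,q):
    A=[];b=[]
    P=np.zeros((3,3));v=np.zeros(3)
    for n,u in(("top",p),("scene",q)):
        m=viewer.camera_model(n);R=m["R"];C=-R.T@m["t"];d=R.T@np.linalg.inv(m["mtx"])@[*u,1];d/=np.linalg.norm(d)
        M=np.eye(3)-np.outer(d,d);P+=M;v+=M@C
    return np.linalg.solve(P,v)
E
python3 - <<'E'
from h import *
np.set_printoptions(precision=1,suppress=True)
print(onz("top",(283.6,158.9),114),onz("scene",(362.3,225.9),112),tri((283.6,158.9),(362.3,225.9)))
c=[onz("top",(240+x/4.4,120+y/4.4),70) for x,y in((57,110),(240,33),(338,257),(150,335))]
c=np.array(c);print(c,c.mean(0),np.linalg.norm(c-np.roll(c,-1,0),axis=1))
for e in (c[1]-c[0],c[2]-c[1],c[2]-c[3],c[3]-c[0]): print(np.degrees(np.arctan2(e[1],e[0])))
s=r.sense();from scipy.spatial.transform import Rotation as Ro
print(Ro.from_quat(s["eef_rot"]).as_matrix())
for n,u in(("air top",(188,176)),("dust top",(397,169)),("b",(408,256)),("b2",(486,200))): print(n,onz("top",u,115))
for n,u in(("air",(449,216)),("dust",(262,207))): print(n,onz("scene",u,115))
E
```

```text
[555.1  29.3 114. ] [562.   34.4 112. ] [556.9  32.5 102.8]
[[602.  113.3  70. ]
 [645.8   1.9  70. ]
 [508.2 -53.3  70. ]
 [464.6  60.1  70. ]] [555.1  30.5  70. ] [119.7 148.3 121.6 147.3]
-68.52708316293845
-158.11122568570363
-68.99553616412194
-158.84322908209617
[[ 0.9  0.4 -0. ]
 [ 0.4 -0.9  0. ]
 [-0.  -0.  -1. ]]
air top [518.4 270.7 115. ]
dust top [ 521.1 -255.2  115. ]
b [ 303.6 -273.3  115. ]
b2 [ 436.8 -473.9  115. ]
air [519.7 275.7 115. ]
dust [ 516.2 -250.9  115. ]
```

Knob at about (557, 31). The two views agree to within about 5 mm, the box-corner mean gives (555,30.5), and the box sides measure 148 x 121 against the given 150 x 125. Moving over it now, staying high.

Emit:
move_arm --steps '[32,52,0,0,0,32,52,0,0,0,32,52,0,0,0,32,52,0,0,0,32,52,0,0,0]'

```text
clock: 0.72
tcp_pos: [370.8, -270.6, 227.9]
eef_rot: [0.983, 0.181, -0.0, -0.002]
force: [0.9, -1.1, 0.5]
grip_width: 85.2
```

Emit:
move_arm --steps '[32,52,0,0,0,32,52,0,0,0,32,52,0,0,0,32,52,0,0,0,32,52,0,0,0]'

```text
clock: 1.35
tcp_pos: [532.6, -3.2, 227.1]
eef_rot: [0.983, 0.181, -0.001, -0.001]
force: [1.4, -0.6, -0.7]
grip_width: 85.2
```

Emit:
move_arm --steps '[24,34,-37,0,0,0,0,-40,0,0,0,0,0,0,0,0,0,0,0,0]'

```text
clock: 1.85
tcp_pos: [559.5, 36.5, 148.6]
eef_rot: [0.983, 0.185, 0.001, -0.001]
force: [0.3, 0.2, -0.0]
grip_width: 85.6
```

```bash
python3 - <<'E'
from h import *
print(r.sense()["tcp_pos"])
a=viewer.capture("top")[110:210,230:330,::-1]; b=viewer.capture("scene")[160:260,310:410,::-1]
cv2.imwrite("pics/c1.png",np.hstack([cv2.resize(x,None,fx=4,fy=4,interpolation=cv2.INTER_CUBIC) for x in(a,b)]))
for z in(107,150): print(proj("top",(557,31,z)),proj("scene",(557,31,z)))
E
```

```text
[559.53531114  36.49049392 148.60886909]
[283.13584786 158.61906246] [360.98628209 225.17417079]
[281.56712138 155.68227626] [361.89287866 217.19243923]
```

View pics/c1.png

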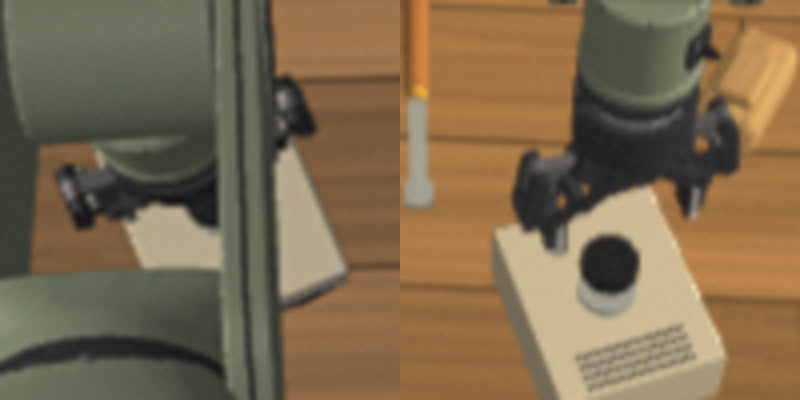

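The fingers straddle the knob, with the jaws along the box's short side. Correct by (-2.5, -5) and descend to TCP z of about 86.

Emit:
move_arm --steps '[-2,-5,-32,0,0,0,0,-30,0,0,0,0,0,0,0]'

```text
clock: 2.33
tcp_pos: [560.3, 29.4, 91.3]
eef_rot: [0.983, 0.183, 0.006, -0.001]
force: [-0.4, -0.6, 0.4]
grip_width: 85.7
```

Emit:
move_arm --steps '[-3,1,-5,0,0,0,0,0,0,0]'

```text
clock: 2.58
tcp_pos: [559.0, 30.1, 89.3]
eef_rot: [0.983, 0.183, 0.009, -0.0]
force: [0.5, -0.3, -0.3]
grip_width: 85.5
```

```bash
python3 - <<'E'
from h import *
b=viewer.capture("scene")[160:260,310:410,::-1]
s=r.sense();print(s["tcp_pos"],s["force"])
cv2.imwrite("pics/c2.png",cv2.resize(b,None,fx=5,fy=5,interpolation=cv2.INTER_CUBIC))
E
```

```text
[559.67440724  30.04915407  89.75158304] [0.43093524 0.36850685 0.35683458]
```

View pics/c2.png

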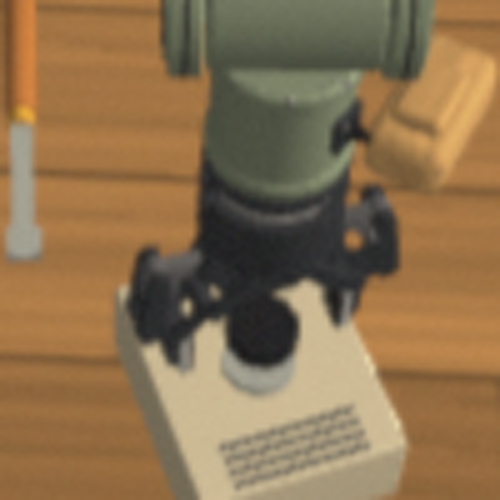

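The fingers are around the head without contact. A bit lower, then close.

Emit:
move_arm --steps '[-2,1,-9,0,0,0,0,0,0,0.3,0,0,0,0,1,0,0,0,0,1,0,0,0,0,1]'

```text
clock: 3.25
tcp_pos: [557.8, 32.0, 81.7]
eef_rot: [0.983, 0.183, 0.011, -0.001]
force: [0.7, -1.3, -0.5]
grip_width: 40.6
```

Emit:
move_arm --steps '[0,0,0,0,1,0,0,0,0,1]'

```text
clock: 3.5
tcp_pos: [557.8, 32.0, 81.7]
eef_rot: [0.983, 0.183, 0.011, -0.001]
force: [-0.1, 0.6, 0.2]
grip_width: 40.0
```

Gripped at about 40 mm, which fits the 42 mm head, with only small forces. Pull up in steps.

Emit:
move_arm --steps '[0,0,8,0,1,0,0,8,0,1]'

```text
clock: 3.75
tcp_pos: [557.8, 32.0, 97.0]
eef_rot: [0.983, 0.183, 0.01, -0.001]
force: [2.0, 0.5, -2.6]
grip_width: 40.4
```

Emit:
move_arm --steps '[0,0,8,0,1,0,0,7,0,1,0,0,0,0,1]'

```text
clock: 4.12
tcp_pos: [557.7, 32.0, 111.9]
eef_rot: [0.983, 0.183, 0.01, -0.001]
force: [2.8, 2.1, -7.9]
grip_width: 40.5
```

```bash
python3 - <<'E'
from h import *
b=viewer.capture("scene")[160:260,310:410,::-1]
s=r.sense();print(s["tcp_pos"],s["force"],s["grip_width"])
for z in (107,116,137,146): print(z,(proj("scene",(557,31,z))-[310,160])*5)
cv2.imwrite("pics/c3.png",cv2.resize(b,None,fx=5,fy=5,interpolation=cv2.INTER_CUBIC))
E
```

```text
[557.66354953  31.99912681 111.89572978] [ 4.11467587  0.70460005 -9.90679652] 40.42101881913416
107 [254.93141043 325.87085395]
116 [255.85822374 317.71113294]
137 [258.06557485 298.27747897]
146 [259.03129678 289.77520418]
```

View pics/c3.png

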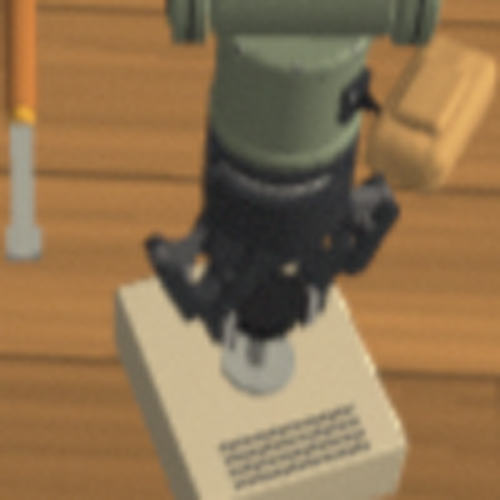

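The head is up with the stem showing, and the tool has risen 30 mm with about -9 N of force, either the end stop or the spring. A small extra pull will tell.

Emit:
move_arm --steps '[0,0,3,0,1,0,0,0,0,1]'

```text
clock: 4.42
tcp_pos: [557.7, 32.0, 111.8]
eef_rot: [0.983, 0.183, 0.009, -0.001]
force: [0.5, 2.0, 2.8]
grip_width: 40.2
```

It is held at a hard stop 30 mm up with the force back near zero. Release and let it stay.

Emit:
move_arm --steps '[0,0,0,0,0,0,0,0,0,0,0,0,0,0,0,0,0,0,0,0]'

```text
clock: 4.92
tcp_pos: [558.1, 31.5, 115.0]
eef_rot: [0.983, 0.183, 0.01, -0.0]
force: [0.3, 0.0, 1.0]
grip_width: 85.6
```

Emit:
move_arm --steps '[0,0,50,0,0,0,0,30,0,0,0,0,0,0,0,0,0,0,0,0]'

```text
clock: 5.42
tcp_pos: [556.7, 31.3, 196.2]
eef_rot: [0.983, 0.183, 0.009, -0.0]
force: [0.2, -0.1, 0.0]
grip_width: 85.4
```

```bash
python3 - <<'E'
from h import *
b=viewer.capture("scene")[160:260,310:410,::-1]
s=r.sense();print(s["clock"],s["tcp_pos"],s["force"],s["grip_width"])
cv2.imwrite("pics/c4.png",cv2.resize(b,None,fx=5,fy=5,interpolation=cv2.INTER_CUBIC))
E
```

```text
5.475 [556.77489557  31.34848067 196.16345909] [ 0.31051527 -0.36070562 -0.31450648] 85.30122900032603
```

View pics/c4.png

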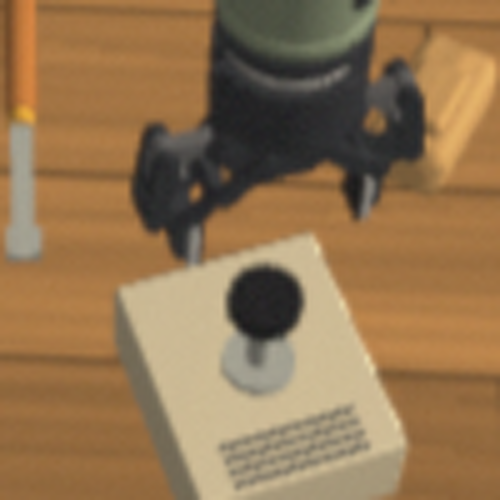

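The knob stands fully out on its own, with the head at (264,300) in the crop against (262,330) at home. That is a 30 px rise against 28 px predicted for 30 mm. Now shut the fingers and push the top of the head down from above.

Emit:
move_arm --steps '[0,0,0,0,1,0,0,0,0,1,0,0,0,0,1,0,0,0,0,1,0,0,0,0,1]'

```text
clock: 6.1
tcp_pos: [555.4, 31.3, 192.9]
eef_rot: [0.983, 0.183, 0.006, -0.001]
force: [0.1, 0.0, 0.2]
grip_width: -0.2
```

Emit:
move_arm --steps '[0,0,-30,0,1,0,0,-12,0,1,0,0,0,0,1]'

```text
clock: 6.48
tcp_pos: [556.2, 31.3, 150.9]
eef_rot: [0.983, 0.183, 0.007, -0.0]
force: [0.5, 0.0, 0.3]
grip_width: 0.1
```

Emit:
move_arm --steps '[0,0,-10,0,1,0,0,-10,0,1,0,0,-8,0,1]'

```text
clock: 6.85
tcp_pos: [557.7, 31.3, 124.0]
eef_rot: [0.983, 0.183, 0.01, -0.0]
force: [0.3, 0.1, 0.3]
grip_width: 0.1
```

The force is zero at z = 124, so it has probably snapped home. Press on to the expected home top at z of about 116.

Emit:
move_arm --steps '[-1,0,-6,0,1,0,0,-4,0,1]'

```text
clock: 7.1
tcp_pos: [556.6, 31.3, 115.7]
eef_rot: [0.983, 0.183, 0.01, -0.0]
force: [-11.1, -1.0, 38.4]
grip_width: -0.0
```

There is firm contact at z = 115.7, so the head is fully home. Retreat.

Emit:
move_arm --steps '[0,0,30,0,1,0,0,50,0,1,0,-40,40,0,1,0,-60,0,0,1,-20,-55,0,0,1]'

```text
clock: 7.72
tcp_pos: [537.4, -124.4, 239.0]
eef_rot: [0.982, 0.187, 0.011, 0.001]
force: [0.4, 0.2, -1.5]
grip_width: -0.0
```

Emit:
move_arm --steps '[-30,-50,0,0,0,-30,-50,0,0,0,0,0,0,0,0,0,0,0,0,0]'

```text
clock: 8.22
tcp_pos: [474.6, -230.8, 238.2]
eef_rot: [0.983, 0.184, 0.011, 0.001]
force: [-0.1, 1.0, -1.0]
grip_width: 72.4
```

```bash
python3 - <<'E'
from h import *
f=viewer.capture("scene")[:,:,::-1]; t=viewer.capture("top")[:,:,::-1]
s=r.sense();print(s["clock"],s["tcp_pos"],s["force"])
o=cv2.imread("pics/scene0.png"); C=lambda i,x,y,w,h,k:cv2.resize(i[y:y+h,x:x+w],None,fx=k,fy=k,interpolation=cv2.INTER_CUBIC)
top=np.hstack([C(o,320,180,80,70,5),C(f,320,180,80,70,5)])
bot=np.hstack([C(f,240,130,267,160,1.5)])
bot2=np.hstack([C(t,160,120,267,160,1.5)])
m=np.hstack([bot,bot2]); m=cv2.resize(m,(800,240))
cv2.imwrite("pics/c5.png",np.vstack([top,m]))
cv2.imwrite("pics/f5.png",f)
E
```

```text
8.325 [ 474.94668001 -230.15954038  238.21745839] [-0.26366589 -0.01322313  0.51313608]
```

View pics/c5.png

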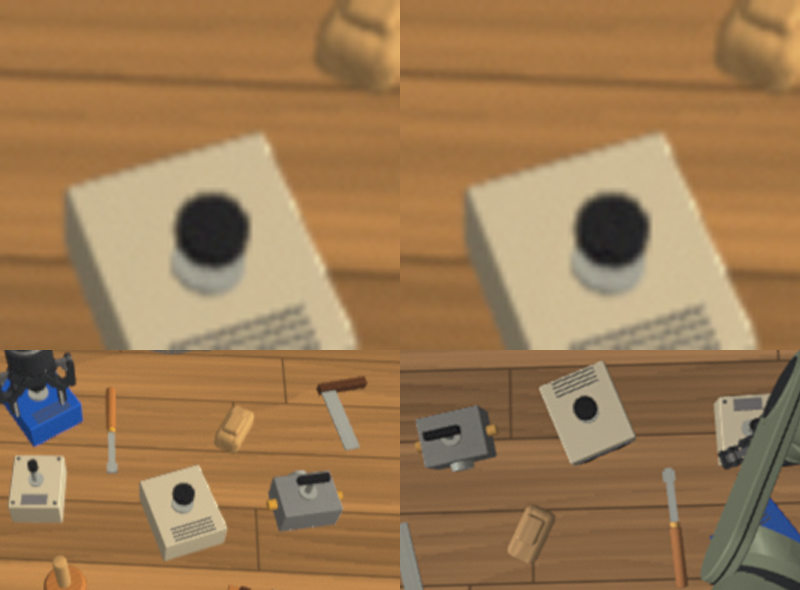

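The knob looks identical before (left) and after (right), with the head at (212,230) in both crops. The T-bar and slim knobs are unchanged, and the arm is clear of everything at z = 238.

```bash
python3 - <<'E'
from h import *
print(ticket.close_job())
E
```

```text
the job is handed in; nothing more can be done
None
```

The mushroom knob on the cream vented box was pulled out to run, left there, and pushed fully home again; the job is handed in at about 8.3 s.

- **Pull:** I gripped the head and lifted it 30 mm to a hard stop. After release it stayed out by itself for over 1 s; the camera showed a rise of about 30 px in the enlarged crop, against 28 px predicted for 30 mm.
- **Push:** I pressed the top of the head down with the shut fingers. It met firm resistance at z = 115.7 mm, against 116 mm expected for home. That last press read 38 N at the wrist, through the fingertips.
- **Last check:** The knob looks the same as at the start. The T-bar and slim knobs look unmoved in the scene view; the arm partly hid the slim knob in the top view. The arm was clear of everything at z = 238 mm, with force near zero.
- **Disagreement:** The two cameras placed the knob about 5–8 mm apart at first. I used a point between them, and the grasp held.

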